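# Set the stone's window cell in the light path of the bench viewer

### The job

Pick up the tall window cell, the one with the stone in it, and stand it upright in the middle of the light bench's stage, between lamp and viewing tube, turned so that its two clear faces look squarely at the lamp and the tube. Set it down gently rather than dropping it, let go of it, and leave the short cell where it is.

Things in the scene. Friction and masses are not known exactly. Their poses are not given: they have to be found in the camera images.
- tall_cell_center (a point): Centre, half-way up, of the tall window cell: loose open-topped box 30 (its x) x 44 (its y) x 62 mm high, upright on the wooden drawer case, 0.15 kg. Its +y and -y sides, 44 mm apart, are solid dark steel walls 30 mm wide: hold it by these. Its +x and -x faces are clear glass: light passes along its x, either way round. z up. A small amber stone on a pin stands inside, below the rim.
- short_cell_center (a point): Centre, half-way up, of the short window cell, to be left alone: built the same way, 30 (x) x 44 (y) mm but only 30 mm high, empty, loose, 0.09 kg, standing upright on the drawer case about 0.1 m from the tall one; the two swap places from run to run.
- stage (a point): Centre of the top of the light bench's stage: flat aluminium pad 56 mm (its x) x 60 mm (its y) marked with a fine cross, 32 mm above the work surface, to the robot's left. Its x axis is the light path, from the lamp (-x, nearer the robot) to the viewing tube (+x); z up. Nothing stands at its +y and -y sides.
- light_bench: Light bench, fixed, 170 mm long (x) and 60 mm wide (y); origin at its underside, 32 mm under the stage centre; x is the light path, toward the tube. Lamp and tube face each other 32 mm above the stage, and each ends 50 mm from the stage centre. Above the stage: lamp top 57 mm (46 mm wide), tube top 45 mm (26 mm thick).
- drawer_case: Low wooden drawer case, fixed, 92 mm (x) x 170 mm (y), 68 mm high, on whose flat top both cells wait; origin at the centre of its underside; z up. It stands beyond the light bench.

How it is judged:
On the way:
1. the tall cell is brought down onto the stage (its underside within 10 mm of it, within 25 mm of its centre) while the fingers still hold it (horizontal distance between tall_cell_center and stage below 0.025 m and z of tall_cell_center in the frame of stage below 0.041 m and contact force between the fingers and tall_cell above 0.3 N), for 0.05 s.
At the end, for the whole second after the job is handed in: The tall cell stands upright (within about 6 degrees) and at rest on the stage, its centre within 15 mm of the stage centre, its clear-face axis within 0.2 rad (11 degrees) of the light path, either way round; the short cell is within 30 mm of where it started (horizontal distance between tall_cell_center and stage below 0.015 m and z of tall_cell_center in the frame of stage between 0.027 and 0.035 m and angle between tall_cell_center's own z axis and vertical below 0.1 rad and angle between the x axis of tall_cell_center and the x axis of stage, either way round below 0.2 rad and linear speed of tall_cell below 0.02 m/s and distance of short_cell_center from where it was at the start of the episode below 0.03 m); the robot touches nothing.
It fails at once if the short cell is pushed or carried more than 30 mm from its place (distance of short_cell_center from where it was at the start of the episode above 0.03 m).
It also fails if it takes over 38 s, if anything falls off the work surface, if the arm or the gripper's body presses on something with over 40 N, if the wrist force passes 120 N, or if a joint passes its speed limit or range.

### The arm

A 6-joint arm with a two-finger parallel gripper is mounted at the origin on a cart in front of the work surface, level with it; the furniture and walls round the work are solid. World frame = base frame: x ahead of the robot, y to its left, z up, the work surface at z = 0. Lengths are in m, angles in rad, forces in N, time in s.
With the tool pointing down it reaches from about 0.375 to 0.975 m from the base axis. Payload 3.8 kg.
Tool frame: the origin (TCP) lies midway between the tips of the shut fingers; the grasp point (between the pads) lies 19 mm behind it; z points along the fingers, y is the direction in which the jaws open and shut (so a half turn about z gives the same grasp; the last joint's range is limited). The gripper opens to 85 mm and grips with 20 to 120 N. Pads are 22 mm wide; open, the fingers measure 114 mm over their backs; the gripper's body (76 mm by 85 mm) begins 54 mm behind the grasp point. The pads swing forward as they close: fully open they stand 13 mm farther back than shut.
Start: joints at [1.218, 0.264, 1.604, -0, 1.274, -0.037], TCP at [0.21, 0.642, 0.231] pointing down, gripper open.
Joint ranges: [-2.63, 2.63], [-0.94, 2.18], [0.31, 2.57], [-1.31, 4.45], [0, 2.66], [-2.55, 2.55]. Speed limits (rad/s): [2.57, 2.57, 3.14, 3.14, 3.14, 3.14].

### API

Orientations are given as a rotation vector (axis times angle).
In Python, from workcell import bot gives the robot as it stands.
- The arm moves only by the tool drive_tool, never from a script. Its argument "deltas" is a list of rows, each an object with "hand": the opening, from 0 (shut) to 1 (fully open); "offset": the shift along the world's x, y, z in cm, a list of three; "angular": the turn, a rotation vector about the world's x, y, z in degrees, a list of three. A call has 1 to 8 rows; each row is the pose to reach, as a shift and turn from the pose commanded when the call began; what a row does not reach only later rows make up. A row lasts 1/8 s, in which the tool goes at most 62.5 mm and 10.7 degrees, less where a joint would pass 70% of its speed; a pose out of reach is approached as far as the arm can. A call with a gripper value outside its range is refused whole. The fingers move at their own pace and stop on an object; "force" is the grip in N (left out, the last holds). Time passes only in rows, so rows that repeat a pose let the fingers close. It gives the time, the measured TCP pose, the force and the opening at its end, in the units of the state.
- bot.read_state(): the state, without advancing time (a new reading comes with each control period).
- bot.read_camera(name): name is "scene" or "top" or "wrist"; returns a dict with "frame" (420x560x3 uint8, blue, green, red), "mtx" (3x3 intrinsics, pixels), "k1" (the pictures are not rectified: a ray, as slopes to the right and down, at radius r is drawn at 1 + k1 r^2 times it, then the intrinsics apply), "R" (3x3) and "t" (3): a world point X has camera coordinates R X + t. Camera axes: x right, y down, z forward; pixel columns grow to the right and rows downward; lengths in m; the calibration is good to about 2 mm. A picture is of the moment at which its call begins. There is no depth.
- bot.finish_job(): hands the job in, once; it reports no verdict.
The state is a dict: "time": time; "q": joint angles; "joint_vel": joint speeds; "joint_torque": joint torques, N m; "tool_pos": TCP position; "tcp_rot": TCP orientation; "wrist_force": force on the tool from outside, world axes, zero at the start; "torque": the same for the moment, N m; "width": opening from 0.0 (shut) to 1.0 (fully open).
Only numpy, scipy, OpenCV 4.12 (cv2) and the standard library are available. Lean on these libraries where they do the work, as an engineer would, in place of code of your own. Each camera call takes 0.05 s, during which the arm holds its last target. There are 200 camera calls.

## Working session

There is one attempt and no reset: what is moved stays moved. The work goes in short steps, Python scripts to look and compute and a tool call to move; the robot and the scene stay as the last step left them, time stands still between calls to the robot, and variables do not carry over. Pictures are saved under pics/ and viewed, about 8 in all and at most 12, crops included, and the job is handed in when it is done.

Besides the shell and the picture viewer there is one more tool, called after ">>>" as name(argument=value, ...) on one line, values as JSON. drive_tool: Moves the arm, as the interface text tells. Its arguments: {"type":"object","properties":{"deltas":{"type":"array"},"force":{"type":"number"}},"required":["deltas"]}

```bash
mkdir -p pics; cat > h.py <<'E'
import numpy as np, cv2
from workcell import bot
def cam(n,f=None):
    c=bot.read_camera(n)
    if f: cv2.imwrite(f,c["frame"])
    return c
def ray(c,uv):
    K=np.array(c["mtx"],float);p=np.linalg.solve(K,[uv[0],uv[1],1.])[:2]
    s=p.copy()
    for _ in range(20): s=p/(1+c["k1"]*(s@s))
    R=np.array(c["R"]);t=np.array(c["t"]).ravel()
    return -R.T@t, R.T@np.array([s[0],s[1],1.])
def onz(c,uv,z):
    o,d=ray(c,uv); return o+d*(z-o[2])/d[2]
def proj(c,X):
    x=np.array(c["R"])@np.array(X)+np.array(c["t"]).ravel();s=x[:2]/x[2];s=s*(1+c["k1"]*(s@s))
    return (np.array(c["mtx"])@[s[0],s[1],1])[:2]
E
python3 - <<'E'
from h import *
a=cam("scene","pics/s.png");b=cam("top","pics/t.png");w=cam("wrist","pics/w.png")
import pickle;pickle.dump((a,b,w),open("c0.pkl","wb"))
for c in(a,b,w):print(onz(c,(280,210),0.07),ray(c,(280,210))[0])
s=bot.read_state();print(s["time"],s["tool_pos"],s["tcp_rot"])
E
```

```text
[0.564762   0.27618202 0.07      ] [-0.02793141  0.03786     0.66209298]
[0.51051265 0.30567061 0.07      ] [0.38781909 0.27568342 0.91149013]
[0.2249655  0.63414132 0.07      ] [0.13258368 0.66726227 0.37360212]
0.15 [0.20941443 0.6411     0.23026382] [-4.93906932e-01 -3.10216349e+00  2.63709904e-03]
```

View pics/t.png

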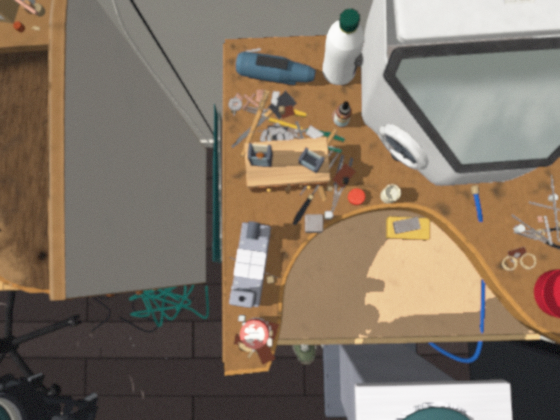

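View pics/s.png

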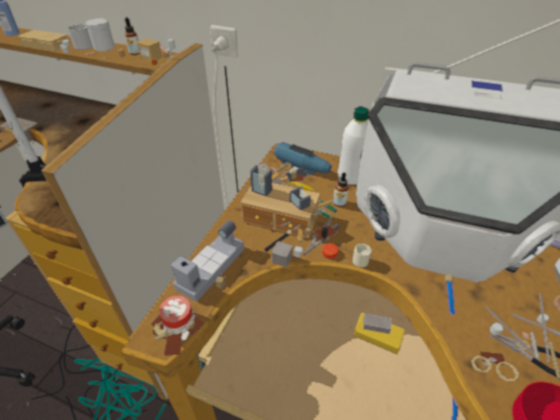

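View pics/w.png

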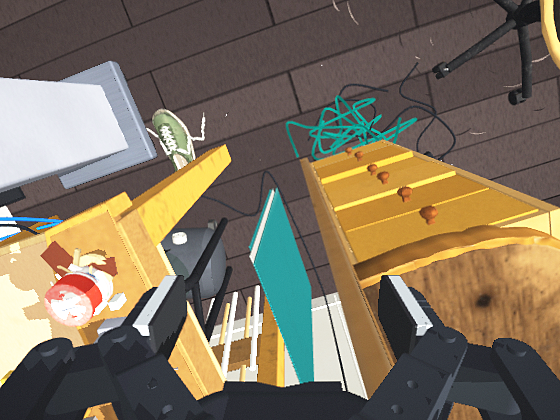

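```bash
python3 - <<'E'
from h import *
import pickle;a,b,w=pickle.load(open("c0.pkl","rb"))
print("tcp in top",proj(b,[.21,.642,.23]),"scene",proj(a,[.21,.642,.23]),"base",proj(b,[0,0,0]))
for n,uv,z in [("case c",(287,162),.068),("tall",(260,155),.13),("short",(312,160),.098),("stage",(251,264),.032),("wall edge r",(210,140),.3),("wallR0",(218,140),0),("surf left",(224,300),0),("teal",(216,180),.02)]: print(n,onz(b,uv,z))
im=b["frame"][110:320,205:365];cv2.imwrite("pics/t2.png",cv2.resize(im,None,fx=2.8,fy=2.8,interpolation=2))
im=a["frame"][140:340,140:360]
A=cv2.resize(b["frame"][120:320,215:345],None,fx=3,fy=3,interpolation=2);B=cv2.resize(a["frame"][150:310,165:325],None,fx=2.6,fy=3.75,interpolation=2)
cv2.imwrite("pics/c.png",np.hstack([A,B]))
E
```

```text
tcp in top [ 69.33196706 386.77868607] scene [ -5.72758799 218.09777971] base [436.38434721 460.31196269]
case c [0.60936238 0.28964203 0.068     ]
tall [0.60820838 0.3395945  0.13      ]
short [0.60415268 0.23996415 0.098     ]
stage [0.40483481 0.36901111 0.032     ]
wall edge r [0.58582631 0.40080238 0.3       ]
wallR0 [0.68236453 0.44410539 0.        ]
surf left [0.33032768 0.43080493 0.        ]
teal [0.58654492 0.44446451 0.02      ]
```

View pics/c.png

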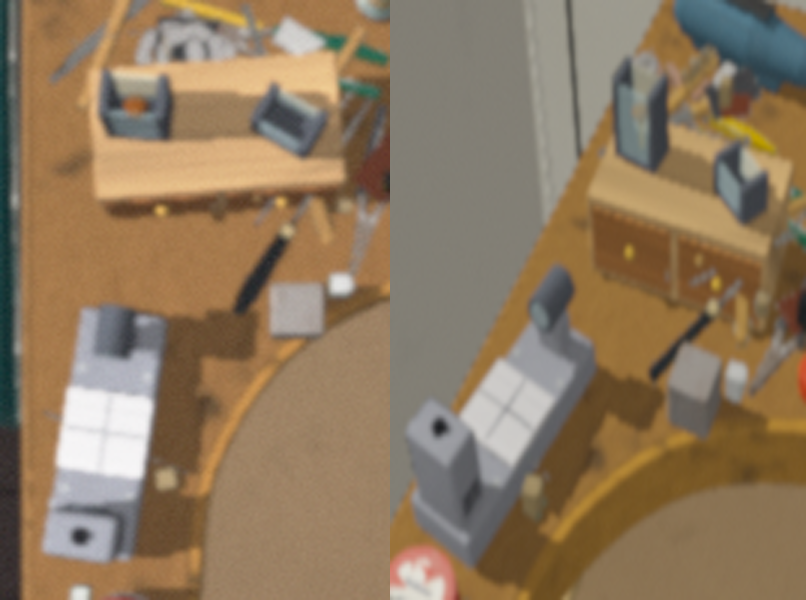

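```bash
python3 - <<'E'
from h import *
import pickle;a,b,w=pickle.load(open("c0.pkl","rb"))
def tri(u,v):
    o1,d1=ray(a,u);o2,d2=ray(b,v);A=np.c_[d1,-d2];s=np.linalg.lstsq(A,o2-o1,rcond=None)[0]
    p,q=o1+s[0]*d1,o2+s[1]*d2;return (p+q)/2,np.linalg.norm(p-q)
print("panel near top",tri((57,177),(64,299)) ,tri((57,177),(52,299)))
for y in(.44,.46,.5,.55): 
  for c,uv in((a,(57,177)),(b,(57,298)),(a,(130,110)),(a,(205,45)),(b,(57,100)),(b,(212,290)),(a,(140,365))):
    o,d=ray(c,uv);p=o+d*(y-o[1])/d[1];print(y,uv,p.round(3))
for X in [(.34,.44,0),(.34,.44,.3),(.6,.44,0),(.6,.44,.3),(.41,.37,.032)]:print(X,proj(w,X))
# stage: px = crop/3+off
off=np.array([215,120])
for n,q,z in [("stage corners",[(72,388),(155,390),(142,478),(57,470)],.032),("tall rim",[(98,72),(168,72),(172,137),(106,137)],.130),("short rim",[(272,86),(327,112),(308,155),(254,125)],.098)]:
    P=np.array([onz(b,np.array(p)/3+off,z)[:2] for p in q]);print(n,P.round(4).tolist(),P.mean(0))
E
```

```text
panel near top (array([0.34997927, 0.66421109, 0.20880915]), np.float64(0.007410835327421064)) (array([0.35406987, 0.68267296, 0.20208086]), np.float64(0.02174615986552398))
0.44 (57, 177) [0.217 0.44  0.369]
0.44 (57, 298) [0.372 0.44  0.626]
0.44 (130, 110) [0.369 0.44  0.387]
0.44 (205, 45) [0.596 0.44  0.407]
0.44 (57, 100) [0.509 0.44  0.639]
0.44 (212, 290) [0.355 0.44  0.083]
0.44 (140, 365) [ 0.196  0.44  -0.107]
0.46 (57, 177) [0.229 0.46  0.354]
0.46 (57, 298) [0.37  0.46  0.591]
0.46 (130, 110) [0.388 0.46  0.373]
0.46 (205, 45) [0.627 0.46  0.394]
0.46 (57, 100) [0.524 0.46  0.606]
0.46 (212, 290) [ 0.351  0.46  -0.017]
0.46 (140, 365) [ 0.207  0.46  -0.145]
0.5 (57, 177) [0.254 0.5   0.325]
0.5 (57, 298) [0.366 0.5   0.522]
0.5 (130, 110) [0.428 0.5   0.345]
0.5 (205, 45) [0.689 0.5   0.369]
0.5 (57, 100) [0.553 0.5   0.54 ]
0.5 (212, 290) [ 0.343  0.5   -0.219]
0.5 (140, 365) [ 0.23   0.5   -0.222]
0.55 (57, 177) [0.284 0.55  0.289]
0.55 (57, 298) [0.362 0.55  0.435]
0.55 (130, 110) [0.477 0.55  0.311]
0.55 (205, 45) [0.767 0.55  0.337]
0.55 (57, 100) [0.59  0.55  0.457]
0.55 (212, 290) [ 0.333  0.55  -0.471]
0.55 (140, 365) [ 0.258  0.55  -0.318]
(0.34, 0.44, 0) [167.8229338  316.13591518]
(0.34, 0.44, 0.3) [3.16664886e-02 6.42813841e+02]
(0.6, 0.44, 0) [237.73982728 448.53850547]
(0.6, 0.44, 0.3) [198.91290381 761.61404766]
(0.41, 0.37, 0.032) [134.70233923 386.2608421 ]
stage corners [[0.4356, 0.3937], [0.4331, 0.3362], [0.3731, 0.346], [0.3795, 0.4045]] [0.40529929 0.37008207]
tall rim [[0.6306, 0.363], [0.6292, 0.3183], [0.5867, 0.3165], [0.5879, 0.3582]] [0.60861046 0.33899113]
short rim [[0.6275, 0.2518], [0.6089, 0.2163], [0.5804, 0.2296], [0.6015, 0.2642]] [0.60456113 0.24046803]
```

```bash
python3 - <<'E'
from h import *
from scipy.spatial.transform import Rotation as Ro
s=bot.read_state();M=Ro.from_rotvec(s["tcp_rot"]).as_matrix();print(M.round(3),s["width"],s["tool_pos"])
print(np.degrees(np.arctan2(M[1,1],M[0,1])))
E
```

```text
[[-0.951  0.311 -0.001]
 [ 0.311  0.951 -0.002]
 [ 0.    -0.002 -1.   ]] 0.9993183766174025 [0.20941443 0.6411     0.23026382]
71.90731528311875
```

>>> drive_tool(deltas=[{"hand":1,"offset":[5,-3.8,2],"angular":[0,0,2]},{"hand":1,"offset":[10,-7.5,2],"angular":[0,0,4]},{"hand":1,"offset":[15,-11.3,2],"angular":[0,0,6]},{"hand":1,"offset":[20,-15,2],"angular":[0,0,8]},{"hand":1,"offset":[25,-18.8,2],"angular":[0,0,10]},{"hand":1,"offset":[30,-22.5,2],"angular":[0,0,12]},{"hand":1,"offset":[35,-26.2,2],"angular":[0,0,14]},{"hand":1,"offset":[40,-30,2],"angular":[0,0,16]}])

```text
time: 1.15
tool_pos: [0.6086, 0.3419, 0.2509]
tcp_rot: [-0.056, -3.141, 0.0]
wrist_force: [0.5, 0.4, 0.2]
width: 1.003
```

>>> drive_tool(deltas=[{"hand":1,"offset":[0,0,0],"angular":[0,0,0]},{"hand":1,"offset":[0,0,0],"angular":[0,0,0]}])

```text
time: 1.4
tool_pos: [0.607, 0.3431, 0.2506]
tcp_rot: [-0.059, -3.139, 0.0]
wrist_force: [-0.3, 0.2, 0.7]
width: 0.994
```

```bash
python3 - <<'E'
from h import *
w=cam("wrist","pics/w1.png")
import pickle;pickle.dump(w,open("c1.pkl","wb"))
for X in [(.613,.34,.13),(.613,.34,.068)]:print(proj(w,X))
E
```

```text
[277.54827815 212.23454669]
[278.38974493 192.91097607]
```

View pics/w1.png

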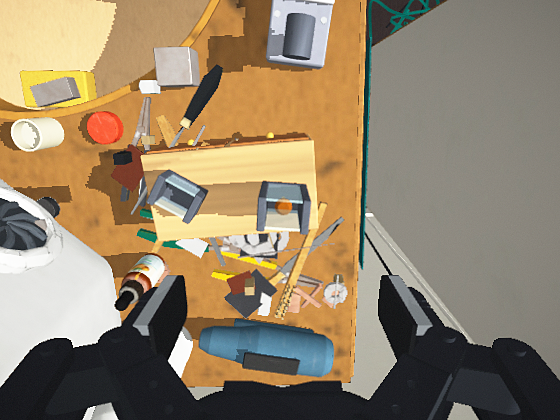

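```bash
python3 - <<'E'
from h import *
import pickle;w=pickle.load(open("c1.pkl","rb"))
cv2.imwrite("pics/w1c.png",cv2.resize(w["frame"][165:245,240:330],None,fx=7,fy=7,interpolation=0))
E
```

```text
(no output)
```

View pics/w1c.png

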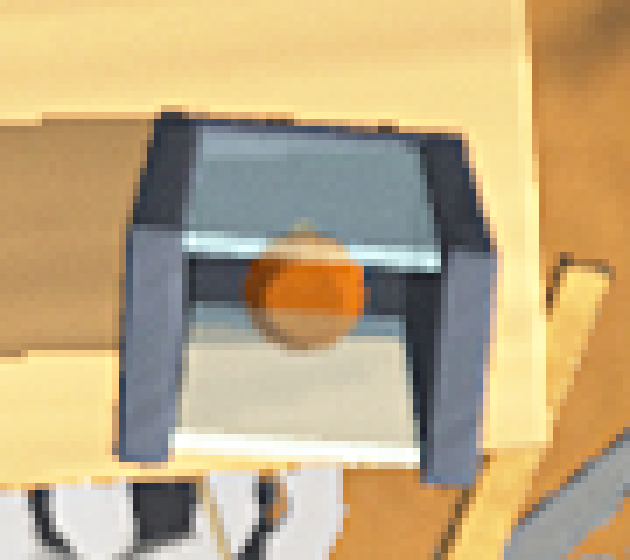

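```bash
python3 - <<'E'
from h import *
import pickle;w=pickle.load(open("c1.pkl","rb"))
P=np.array([onz(w,np.array(p)/7+[240,165]-.5+.0,.13)[:2] for p in [(133,224),(495,250),(476,484),(118,462)]])
print(P.round(4),P.mean(0),[np.linalg.norm(P[i]-P[i-1]).round(4) for i in range(4)])
for i,j in((0,1),(3,2)):d=P[j]-P[i];print("y dir",np.degrees(np.arctan2(d[1],d[0])))
for i,j in((0,3),(1,2)):d=P[j]-P[i];print("x dir",np.degrees(np.arctan2(d[1],d[0])))
s=bot.read_state();print(s["tool_pos"],s["tcp_rot"],s["time"])
E
```

```text
[[0.5989 0.3251]
 [0.6037 0.3671]
 [0.633  0.3645]
 [0.6285 0.3215]] [0.61602161 0.34453456] [np.float64(0.0298), np.float64(0.0423), np.float64(0.0294), np.float64(0.0432)]
y dir 83.56498482663837
y dir 84.05832698029674
x dir -6.910385520054758
x dir -5.156297812881872
[0.60642814 0.34384827 0.25077186] [-5.71161402e-02 -3.13979660e+00  2.46788981e-05] 1.45
```

>>> drive_tool(deltas=[{"hand":1,"offset":[0.5,0,-4],"angular":[0,0,-2]},{"hand":1,"offset":[1,0.1,-7],"angular":[0,0,-4]},{"hand":1,"offset":[1,0.1,-9],"angular":[0,0,-4]},{"hand":1,"offset":[1,0.1,-9],"angular":[0,0,-4]},{"hand":1,"offset":[1,0.1,-9],"angular":[0,0,-4]}])

```text
time: 2.08
tool_pos: [0.6176, 0.3453, 0.1628]
tcp_rot: [0.165, 3.135, 0.002]
wrist_force: [0.5, 1.2, 0.6]
width: 1.002
```

>>> drive_tool(deltas=[{"hand":1,"offset":[-0.1,-0.1,-3.5],"angular":[0,0,0]},{"hand":1,"offset":[-0.1,-0.1,-6.8],"angular":[0,0,0]},{"hand":1,"offset":[-0.1,-0.1,-6.8],"angular":[0,0,0]},{"hand":1,"offset":[-0.1,-0.1,-6.8],"angular":[0,0,0]}])

```text
time: 2.58
tool_pos: [0.6177, 0.3441, 0.0958]
tcp_rot: [0.167, 3.134, 0.003]
wrist_force: [-0.2, 0.0, 0.8]
width: 1.002
```

>>> drive_tool(force=35, deltas=[{"hand":0.3,"offset":[0,0,0],"angular":[0,0,0]},{"hand":0.3,"offset":[0,0,0],"angular":[0,0,0]},{"hand":0.3,"offset":[0,0,0],"angular":[0,0,0]},{"hand":0.3,"offset":[0,0,0],"angular":[0,0,0]},{"hand":0.3,"offset":[0,0,0],"angular":[0,0,0]},{"hand":0.3,"offset":[0,0,0],"angular":[0,0,0]}])

```text
time: 3.32
tool_pos: [0.6172, 0.3437, 0.0948]
tcp_rot: [0.167, 3.135, 0.002]
wrist_force: [-0.3, -0.2, 5.9]
width: 0.509
```

>>> drive_tool(deltas=[{"hand":0.3,"offset":[0,0,2],"angular":[0,0,0]},{"hand":0.3,"offset":[0,0,6],"angular":[0,0,0]},{"hand":0.3,"offset":[0,0,11],"angular":[0,0,0]},{"hand":0.3,"offset":[-4,0.6,12],"angular":[0,0,0]},{"hand":0.3,"offset":[-8,1.2,12],"angular":[0,0,-1]},{"hand":0.3,"offset":[-11,1.6,12],"angular":[0,0,-3]},{"hand":0.3,"offset":[-11.7,1.6,12],"angular":[0,0,-4]},{"hand":0.3,"offset":[-11.7,1.6,12],"angular":[0,0,-4]}])

```text
time: 4.32
tool_pos: [0.4994, 0.3594, 0.2138]
tcp_rot: [0.275, 3.129, 0.0]
wrist_force: [0.6, 0.5, -2.3]
width: 0.51
```

>>> drive_tool(deltas=[{"hand":0.3,"offset":[0,0,0],"angular":[0,0,0]},{"hand":0.3,"offset":[0,0,0],"angular":[0,0,0]}])

```text
time: 4.58
tool_pos: [0.5002, 0.3592, 0.2132]
tcp_rot: [0.277, 3.129, -0.0]
wrist_force: [0.1, 0.2, -1.5]
width: 0.511
```

```bash
python3 - <<'E'
from h import *
w=cam("wrist","pics/w2.png")
import pickle;pickle.dump((w,bot.read_state()),open("c2.pkl","wb"))
u=proj(w,(.405,.37,.032));print(u)
E
```

```text
[274.5545687   84.92620939]
```

View pics/w2.png

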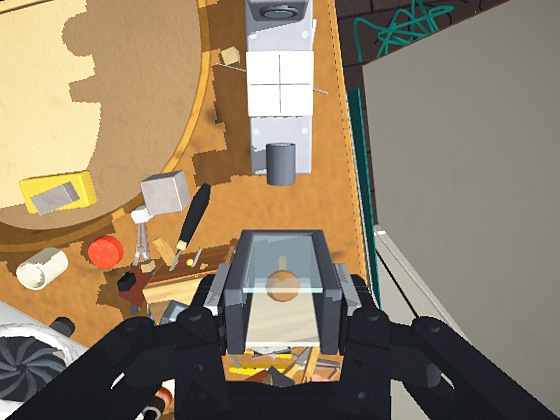

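```bash
python3 - <<'E'
from h import *
import pickle;w,s=pickle.load(open("c2.pkl","rb"))
g=w["frame"].min(2);m=np.zeros_like(g);m[40:126,238:320]=(g[40:126,238:320]>205)*255
m=cv2.morphologyEx(m,cv2.MORPH_CLOSE,np.ones((5,5)));
c=max(cv2.findContours(m,0,2)[0],key=cv2.contourArea)
q=np.array([onz(w,p,.032)[:2] for p in c[:,0].astype(float)])
print(cv2.contourArea(c),cv2.boundingRect(c));r=cv2.minAreaRect((q*1000).astype(np.float32));print(r)
P=np.array([onz(w,p,.032)[:2] for p in [(246,52),(312,51),(313,116),(247,116)]]);print(P.round(4),P.mean(0))
print("cross",onz(w,(280,84.5),.032))
cell=s["tool_pos"][2]+.035
Q=np.array([onz(w,p,cell)[:2] for p in [(228,290),(336,288),(343,352),(224,346)]]);print(Q.round(4),Q.mean(0),s["tool_pos"])
v=np.vstack([w["frame"][30:130,220:330],w["frame"][265:365,215:325]][:1]);
A=cv2.resize(w["frame"][225:365,215:355],(560,560),interpolation=0);cv2.imwrite("pics/w2c.png",A)
E
```

```text
5421.5 (246, 40, 68, 86)
((404.831298828125, 374.736328125), (59.77173614501953, 73.52578735351562), 80.21141815185547)
[[0.3732 0.3501]
 [0.3827 0.4079]
 [0.4382 0.4003]
 [0.4274 0.3397]] [0.40538867 0.37449869]
cross [0.40551303 0.37493731 0.032     ]
[[0.4821 0.343 ]
 [0.4883 0.3824]
 [0.5179 0.3815]
 [0.5066 0.3356]] [0.49874354 0.36062697] [0.50007733 0.35920164 0.21308638]
```

View pics/w2c.png

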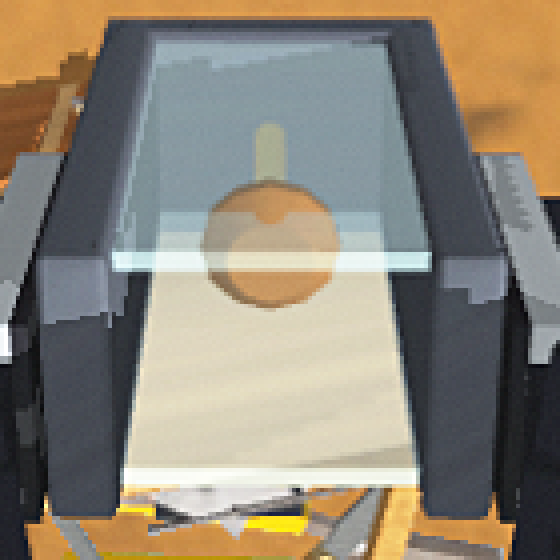

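>>> drive_tool(deltas=[{"hand":0.3,"offset":[-3,0.5,0],"angular":[0,0,0]},{"hand":0.3,"offset":[-6.5,1.0,0],"angular":[0,0,0]},{"hand":0.3,"offset":[-9.4,1.5,0],"angular":[0,0,0]},{"hand":0.3,"offset":[-9.4,1.5,-3],"angular":[0,0,0]},{"hand":0.3,"offset":[-9.4,1.5,-7],"angular":[0,0,0]},{"hand":0.3,"offset":[-9.4,1.5,-11],"angular":[0,0,0]},{"hand":0.3,"offset":[-9.4,1.5,-11.5],"angular":[0,0,0]},{"hand":0.3,"offset":[-9.4,1.5,-11.5],"angular":[0,0,0]}])

```text
time: 5.62
tool_pos: [0.4059, 0.3746, 0.0988]
tcp_rot: [0.277, 3.129, 0.0]
wrist_force: [-0.1, 0.5, -0.9]
width: 0.506
```

>>> drive_tool(deltas=[{"hand":0.3,"offset":[0,0,0],"angular":[0,0,0]}])

```text
time: 5.75
tool_pos: [0.4069, 0.3756, 0.1005]
tcp_rot: [0.276, 3.127, 0.004]
wrist_force: [-0.2, 0.2, -0.6]
width: 0.509
```

```bash
python3 - <<'E'
from h import *
b=cam("top");a=cam("scene")
cv2.imwrite("pics/c3.png",np.hstack([cv2.resize(b["frame"][190:320,205:305],(400,520)),cv2.resize(a["frame"][210:310,165:265],(400,520))]))
E
```

```text
(no output)
```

View pics/c3.png

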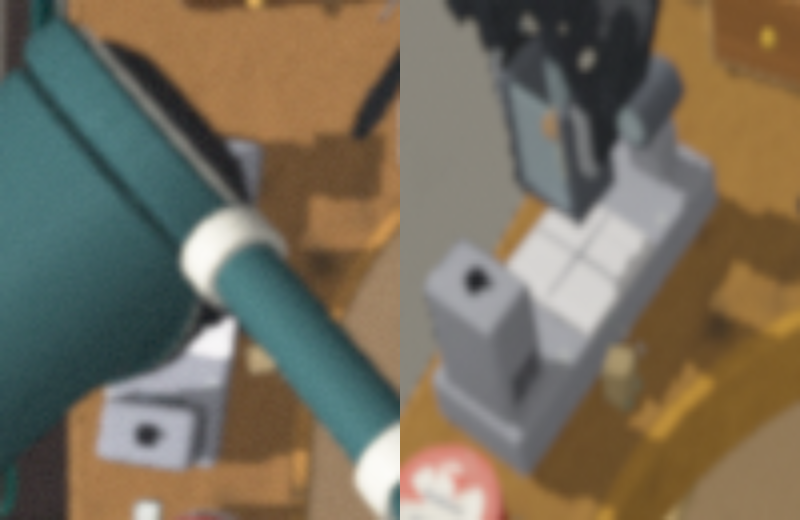

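>>> drive_tool(deltas=[{"hand":0.3,"offset":[-0.1,-0.1,-1.2],"angular":[0,0,0]},{"hand":0.3,"offset":[-0.1,-0.1,-2.4],"angular":[0,0,0]},{"hand":0.3,"offset":[-0.1,-0.1,-3.2],"angular":[0,0,0]},{"hand":0.3,"offset":[-0.1,-0.1,-3.6],"angular":[0,0,0]},{"hand":0.3,"offset":[-0.1,-0.1,-3.8],"angular":[0,0,0]},{"hand":0.3,"offset":[-0.1,-0.1,-3.8],"angular":[0,0,0]}])

```text
time: 6.6
tool_pos: [0.4044, 0.3735, 0.0603]
tcp_rot: [0.276, 3.129, -0.0]
wrist_force: [0.0, -0.1, -1.0]
width: 0.511
```

Not yet in contact; down in millimetre steps.

>>> drive_tool(deltas=[{"hand":0.3,"offset":[0.1,0,-0.1],"angular":[0,0,0]},{"hand":0.3,"offset":[0.1,0,-0.1],"angular":[0,0,0]},{"hand":0.3,"offset":[0.1,0,-0.2],"angular":[0,0,0]},{"hand":0.3,"offset":[0.1,0,-0.2],"angular":[0,0,0]}])

```text
time: 7.1
tool_pos: [0.4055, 0.3736, 0.0588]
tcp_rot: [0.276, 3.129, 0.001]
wrist_force: [-0.9, -0.9, 3.1]
width: 0.512
```

>>> drive_tool(deltas=[{"hand":0.55,"offset":[0,0,0],"angular":[0,0,0]},{"hand":0.65,"offset":[0,0,0],"angular":[0,0,0]},{"hand":0.85,"offset":[0,0,0],"angular":[0,0,0]},{"hand":1,"offset":[0,0,0],"angular":[0,0,0]},{"hand":1,"offset":[0,0,0],"angular":[0,0,0]},{"hand":1,"offset":[0,0,0],"angular":[0,0,0]}])

```text
time: 7.85
tool_pos: [0.4053, 0.3734, 0.0583]
tcp_rot: [-0.276, -3.129, -0.0]
wrist_force: [1.3, -1.0, 0.3]
width: 1.001
```

>>> drive_tool(deltas=[{"hand":1,"offset":[0,0,1.5],"angular":[0,0,0]},{"hand":1,"offset":[0,0,4],"angular":[0,0,0]},{"hand":1,"offset":[0,0,8],"angular":[0,0,0]},{"hand":1,"offset":[0,0,12],"angular":[0,0,0]},{"hand":1,"offset":[0,0,15],"angular":[0,0,0]},{"hand":1,"offset":[4,0,16],"angular":[0,0,0]},{"hand":1,"offset":[6,0,16],"angular":[0,0,0]},{"hand":1,"offset":[6,0,16],"angular":[0,0,0]}])

```text
time: 8.85
tool_pos: [0.4659, 0.373, 0.2179]
tcp_rot: [-0.279, -3.128, 0.001]
wrist_force: [-0.9, -1.0, -1.3]
width: 1.002
```

```bash
python3 - <<'E'
from h import *
w=cam("wrist");a=cam("scene")
import pickle;pickle.dump(w,open("c4.pkl","wb"))
u=proj(w,(.405,.374,.05)).astype(int);print(u)
x0,y0=max(u[0]-60,0),max(u[1]-65,0);print(x0,y0)
A=cv2.resize(w["frame"][y0:y0+130,x0:x0+120],(480,520),interpolation=0)
cv2.imwrite("pics/c4.png",np.hstack([A,cv2.resize(a["frame"][160:310,165:325],(320,520))]))
E
```

```text
[270 126]
210 61
```

View pics/c4.png

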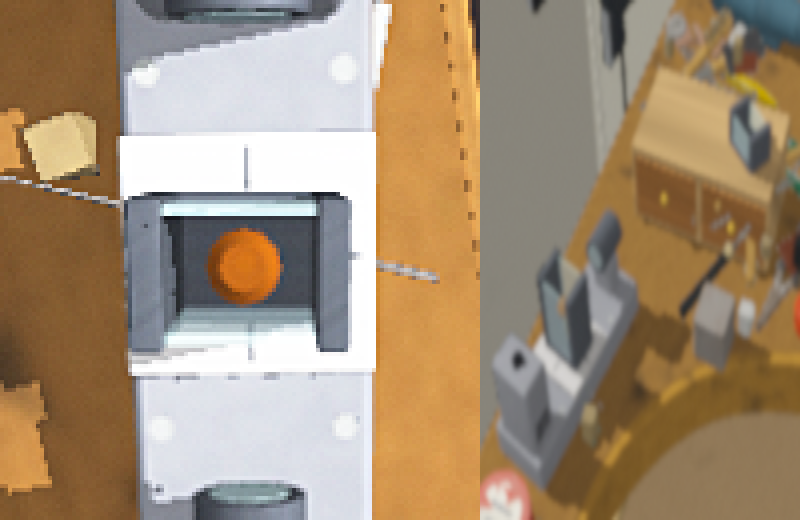

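```bash
python3 - <<'E'
from h import *
import pickle;w=pickle.load(open("c4.pkl","rb"))
f=lambda L,z:np.array([onz(w,np.array(p)/4+[210,61]-.5,z)[:2] for p in L])
C=f([(125,200),(350,196),(351,352),(130,350)],.094);S=f([(120,135),(376,132),(375,373),(128,375)],.032)
yaw=lambda P:np.degrees(np.arctan2(*((P[1]+P[2]-P[0]-P[3])*[-1,1])))
for P in(C,S):print(P.mean(0),yaw(P),(P[1]-P[0]).round(4),(P[2]-P[1]).round(4))
E
```

```text
[0.40468305 0.37456046] -10.018457504201594 [0.0069 0.0424] [ 0.0293 -0.0047]
[0.4050013  0.37472256] -9.688733786788998 [0.0099 0.0587] [ 0.0552 -0.0091]
```

Centred to under 1 mm, yaw agrees within 1°, and it stands upright; the short cell is in place and the gripper is clear.

```bash
python3 -c "
from workcell import bot
print(bot.finish_job())"
```

```text
the job is handed in; nothing more can be done
None
```

I picked up the tall cell by its steel walls, lowered it onto the stage until the wrist force showed contact (about 3 N), released it, backed the gripper clear and handed the job in.

**Final position:** the last wrist picture put the cell about 0.4 mm from the stage centre. Its clear-face axis was about 0.3° off the light path.

**Judged by eye only:** in the last pictures the cell stands upright. The short cell is still in its place, but I did not measure either of these.

**Disagreement:** early on, the top camera put the stage and cell about 5 mm further to the robot's right (lower y) than the wrist camera. I used the wrist values, which matched the gripper when it held the cell, and both readings fall within the 15 mm tolerance.

The robot clock stood at about 9 s of the 38 s allowed when I handed in. `finish_job()` reports no verdict, so the result itself is unconfirmed.

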